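Collapse the telescopic wheel wrench to its shortest setting

TASK

The telescopic wheel wrench clamped in the bench vice is still pulled out to its longest setting. Collapse it fully so that it fits back into the car: find its sprung steel button on the red handle, press it in and slide the handle towards the vice, hole by hole, until the button has snapped out in the last of the three holes, then let go. Leave the oil filter, brake pad, spanner and spray can where they are.

Things in the scene. Friction and masses are not known exactly. Their poses are not given: they have to be found in the camera images.
- vice: small dark-blue bench vice fixed to the table; origin under the middle of its foot, z up, its screw points to -x. Its jaws (100 mm along y, tops at z = 127 mm) hold the wrench's steel inner tube (27 mm thick), whose axis runs along the vice's y at x = 0, z = 110 mm: socket end on +y, handle on -y. Nothing but vice and wrench stands higher than 60 mm within 120 mm of the button
- button_press (a joint): how far the sprung button is pressed in (m): 0 = out, 0.006 = level with the handle's outside, 0.008 or more = under its wall. A domed steel pin 12 mm across, held in the inner tube, standing 6 mm out of a hole of the handle. Where it sits is not measured: 152 to 218 mm from the vice's middle towards -y, and pointing to the vice's +x, raised 0.1 to 0.8 rad above level; find it by eye or by touch
- handle_slide (a joint): how far the handle is pushed over the inner tube towards the vice, along its +y (m): 0 = longest, button in the first hole (nearest the vice); 0.035 = in the second; 0.070 = shortest, in the third. Locked, with 0.7 mm of play, while the button stands out of a hole; otherwise it slides with some 3 N of friction and stays where it is left. The button itself does not move along; the tubes do not turn
- tube_in_jaws (a point): point on the tube's axis in the middle of the jaws; y = along the tube, away from the handle: the way to push the handle. The handle: red smooth tube 34 mm thick, three holes 13.5 mm across and 35 mm apart; black collar 39 mm thick, 15 to 25 mm ahead of the first hole; ribbed black grip, up to 43 mm thick, from 103 to 221 mm behind the first hole
- button_line (a point): point on the tube's axis 185 mm from the middle of the jaws; the button sits up to 33 mm either way along it. Flat pads closed across the tube over the button, within 0.4 rad of the way it points, press it level (spring 3 to 5 N); pushed on in that grip with 5 to 15 N, the handle takes it under within 7 mm. At the next hole it snaps out and the handle stops dead; press again for the next
- oil_filter: orange oil filter, 72 mm across, 88 mm high, standing loose; origin under its middle. Leave it
- brake_pad: dark brake pad, 128 x 50 x 16 mm, lying loose; origin under its middle. Leave it
- spanner_17: steel combination spanner, 207 x 38 x 8 mm, lying loose; origin under its middle. Leave it
- spray_oil: spray can, 67 mm across, 205 mm high, standing loose; origin under its middle. Leave it

How it is judged:
By the outcome, as a careful person would: the job done as asked, in the order asked, and still so for the second after the job is handed in, with the robot touching nothing.
It also fails if it takes over 51 s, if anything falls off the work surface, if the arm or the gripper's body presses on something with over 40 N, if the wrist force passes 120 N, or if a joint passes its speed limit or range.

ROBOT

A 7-joint arm with a two-finger parallel gripper is mounted at the origin on a cart in front of the work surface, level with it; the furniture and walls round the work are solid. World frame = base frame: x ahead of the robot, y to its left, z up, the work surface at z = 0. Lengths are in mm, angles in rad, forces in N, time in s.
With the tool pointing down it reaches from about 400 to 925 mm from the base axis. Payload 5.6 kg.
Tool frame: the origin (TCP) lies on the centre line of the jaws, within the pads' length; the fingertips stand 17 mm ahead of it and the grasp point (between the pads) lies 2 mm behind it; z points along the fingers, y is the line along which they close (so a half turn about z gives the same grasp; the last joint's range is limited). The gripper opens to 85 mm and grips with 20 to 120 N. Pads are 22 mm wide; open, the fingers measure 114 mm over their backs; the gripper's body (76 mm by 85 mm) begins 54 mm behind the grasp point. The pads swing forward as they close: fully open they stand 13 mm farther back than shut.
Start: joints at [-1.325, 0.468, -0.012, 1.603, 0.006, 1.071, -0.056], TCP at [185.161, 623.075, 248.29] pointing down, gripper open.
Joint ranges: [-2.53, 2.53], [-0.31, 2.02], [-1.57, 1.55], [0.28, 2.44], [-1.29, 4.43], [0.15, 1.84], [-2.92, 2.92]. Speed limits (rad/s): [2.57, 2.57, 3.14, 3.14, 3.14, 3.14, 3.14].

INTERFACE

Orientations are given as a rotation vector (axis times angle).
In Python, from station import arm gives the robot as it stands. Calls block until the motion is done:
- arm.move_to(position, orientation): joint-space move of the TCP to a pose.
- arm.movel(position, max_speed=150, attitude=None, max_force=None): straight line of the TCP; attitude=None keeps the orientation; max_speed is the mean speed in mm/s. With max_force (N) it stops when the force on the tool has changed by that much, and returns True; else False.
- arm.move_j(angles): joint-space move.
- arm.command_gripper(opening, newtons=None): finger opening in mm; newtons is the grip in N (None keeps the last); returns when the fingers have stopped.
- arm.wait(seconds).
- arm.inverse_kinematics(position, orientation): joint angles nearest the present ones, or None.
- arm.get_image(name): name is "scene" or "top" or "wrist"; returns the picture (384x512x3 uint8, red, green, blue); there is no depth.
- arm.camera_params(name): a dict with "intrinsics" (3x3 intrinsics, pixels), "xyz" and "orientation" of the camera in the world. Camera axes: x right, y down, z forward; pixel columns grow to the right and rows downward; lengths in mm; the calibration is good to about 2 mm. A picture is of the moment at which its call begins: read the wrist's pose just before it. camera_params takes no time and is no camera call; for the wrist camera it gives the pose at the moment of the call.
A pose or a line that the arm cannot do raises arm.IKError and nothing moves.
- arm.job_done(): hands the job in; it is judged then, once.
Trained networks look in the newest picture that a camera, given by its name, has taken for a name from the list of things; names that differ only in an ending like _2 or _b are one class to them, and where a whole thing is asked for, a point or a joint stands for the part that bears it (a point fixed in the world has none). Each returns a list of dicts, best first, with "p" (0 to 1); they miss things now and then, are a little off and sometimes report something else, mostly with a low value. They report only what shows in the picture. A call takes as long as a camera call.
- arm.recognise(query, camera): "point" ([x, y, z] in mm, in world coordinates, good to about 4 mm: the middle of the surface that is visible of it).
- arm.regions_of(query, camera): "mask" (384x512 bool, what is visible of it).
Readings, each from a call of its own:
- arm.current_time(): time.
- arm.current_joint_pos(): joint angles.
- arm.current_qd(): joint speeds.
- arm.current_tau(): joint torques, N m.
- arm.current_tcp_pos(): TCP position.
- arm.current_orientation(): TCP orientation.
- arm.current_ft_force(): force on the tool from outside, world axes, zero at the start.
- arm.current_wrist_torque(): the same for the moment, N m.
- arm.current_grip_width(): finger opening in mm.
- arm.current_gripper_force(): force on a finger pad.
Only numpy, scipy, OpenCV 4.12 (cv2) and the standard library are available. Lean on these libraries where they do the work, as an engineer would, in place of code of your own. Each camera call takes 0.05 s, during which the arm holds its last target. There are 200 camera calls.

## Working session

There is one attempt and no reset: what is moved stays moved. The work goes in short steps, each a Python script; the robot and the scene stay as the last script left them, time stands still between calls to the robot, and variables do not carry over. Pictures are saved under pics/ and viewed, at most 10 in all, crops included, and the job is handed in when it is done.

```bash
ls; mkdir -p pics
python3 - <<'E'
from station import arm
import cv2, numpy as np
ims=[]
for c in ("scene","top","wrist"):
    im=arm.get_image(c); cv2.imwrite(f"pics/{c}0.png",im[:,:,::-1]); ims.append(im)
    print(c,arm.camera_params(c))
    for q in ("vice","button_press","handle_slide","tube_in_jaws","button_line","oil_filter","spray_oil","brake_pad","spanner_17"):
        r=arm.recognise(q,c)
        print(q,[(np.round(d["point"]),round(d["p"],2)) for d in r[:2]])
m=np.hstack(ims[:2])[:,:,::-1]
cv2.imwrite("pics/a.png",cv2.resize(ims[0][:,:,::-1],(800,600)))
cv2.imwrite("pics/b.png",cv2.resize(ims[1][:,:,::-1],(800,600)))
print(arm.current_time())
E
```

```text
pics
station.py
scene {'intrinsics': array([[361.41054288,   0.        , 263.33370178],
       [  0.        , 361.41054288, 193.3391559 ],
       [  0.        ,   0.        ,   1.        ]]), 'xyz': array([-321.0834661 , -566.59155823,  579.50409146]), 'orientation': array([-1.80684559,  1.0703586 , -0.66312385])}
vice [(array([465., 121., 107.]), 0.75)]
button_press []
handle_slide [(array([ 445., -150.,  119.]), 0.95)]
tube_in_jaws [(array([466., 130., 105.]), 0.62)]
button_line [(array([469., 129., 112.]), 0.82)]
oil_filter [(array([ 469., -424.,   56.]), 0.57)]
spray_oil [(array([ 618., -425.,  119.]), 0.98)]
brake_pad [(array([ 708., -183.,    7.]), 0.81)]
spanner_17 [(array([433., -60.,   8.]), 0.64)]
top {'intrinsics': array([[377.14669832,   0.        , 255.08177274],
       [  0.        , 377.14669832, 187.61814134],
       [  0.        ,   0.        ,   1.        ]]), 'xyz': array([ 437.02742841, -116.405743  , 1078.04579952]), 'orientation': array([-2.1862234 ,  2.12292114, -0.14596526])}
vice [(array([493., 134., 124.]), 0.71), (array([442., -44.,   3.]), 0.21)]
button_pr
[... 206 characters left out ...]
(array([ 500., -414.,   84.]), 0.56)]
spray_oil [(array([ 627., -400.,  168.]), 0.92)]
brake_pad []
spanner_17 [(array([440., -45.,   3.]), 0.83)]
wrist {'intrinsics': array([[265.89340909,   0.        , 252.28975223],
       [  0.        , 265.89340909, 192.90973848],
       [  0.        ,   0.        ,   1.        ]]), 'xyz': array([112.70928345, 644.7861375 , 373.9245236 ]), 'orientation': array([2.31729658, 1.72821165, 0.25905903])}
vice [(array([479., 206.,  12.]), 0.58)]
button_press [(array([478., 206.,   9.]), 0.26)]
handle_slide []
tube_in_jaws [(array([474., 205.,   6.]), 0.54)]
button_line [(array([476., 202.,   3.]), 0.5)]
oil_filter []
spray_oil []
brake_pad []
spanner_17 []
1.5
```

View pics/a.png

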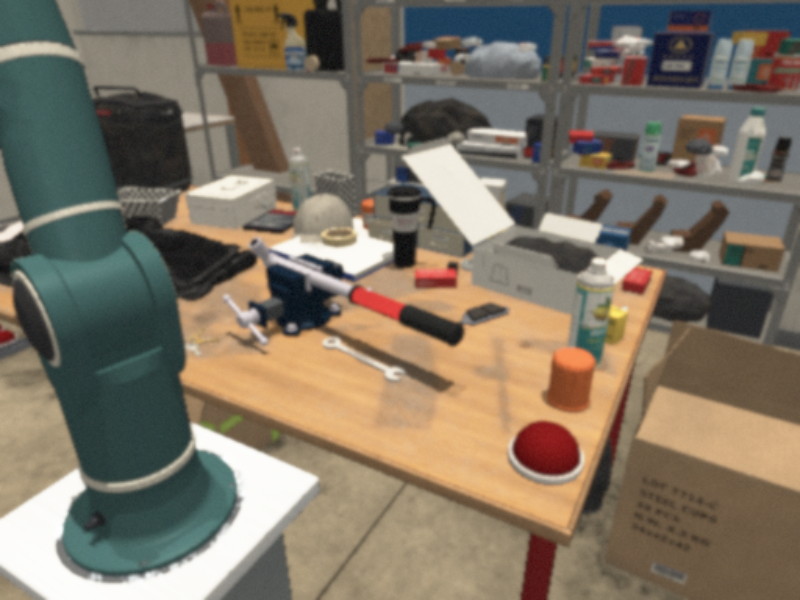

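View pics/b.png

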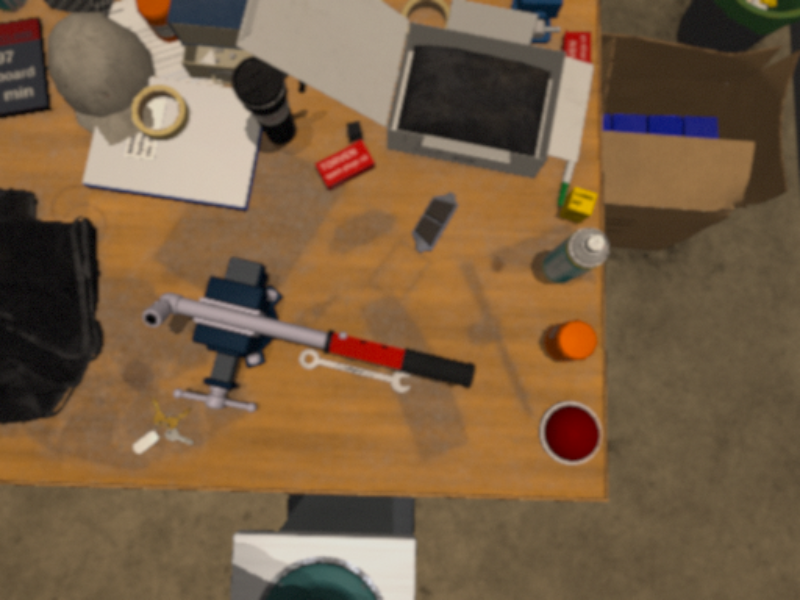

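The wrench's collar is at about (330,341) in the top view and the grip end at (472,375). A small bright spot near (343,335) is probably the button. The vice's +x points away from the robot. Next I'll fit the tube axis and look from the wrist.

```bash
cat > h.py <<'E'
from station import arm
import cv2, numpy as np
from scipy.spatial.transform import Rotation as R
def ray(c,uv,P=None):
    P=P or arm.camera_params(c); M=R.from_rotvec(P["orientation"]).as_matrix()
    d=M@np.linalg.inv(P["intrinsics"])@np.array([uv[0],uv[1],1.]); return P["xyz"],d
def onz(c,uv,z,P=None):
    o,d=ray(c,uv,P); return o+d*(z-o[2])/d[2]
def proj(P,X):
    M=R.from_rotvec(P["orientation"]).as_matrix(); q=P["intrinsics"]@(M.T@(np.asarray(X)-P["xyz"])); return q[:2]/q[2]
E
python3 - <<'E'
from h import *
im=arm.get_image("top")
hs=cv2.cvtColor(im,cv2.COLOR_RGB2HSV)
m=arm.regions_of("handle_slide","top")[0]["mask"]
ys,xs=np.nonzero(m)
l=cv2.fitLine(np.c_[xs,ys].astype(np.float32),cv2.DIST_HUBER,0,.01,.01).ravel(); print("handle mask",l,m.sum())
t=(np.c_[xs,ys]-l[2:])@l[:2]
a=onz("top",l[2:]+l[:2]*t.min(),110);b=onz("top",l[2:]+l[:2]*t.max(),110)
print("ends",a,b,np.linalg.norm(b-a))
red=m&((hs[...,0]<8)|(hs[...,0]>172))&(hs[...,1]>150)
ys,xs=np.nonzero(red);t=(np.c_[xs,ys]-l[2:])@l[:2]
for k in (t.min(),t.max()): print("red end",onz("top",l[2:]+l[:2]*k,110))
print("spot",onz("top",(219.5,214),125), onz("top",(219.5,214),110))
# bare tube axis: bright pixels
print("tube pt",onz("top",(285/1.5625,330/1.5625),110),onz("top",(185/1.5625,306/1.5625),110))
print(arm.current_orientation())
P=arm.camera_params("wrist");T=R.from_rotvec(arm.current_orientation())
print("cam in tool",T.inv().apply(P["xyz"]-arm.current_tcp_pos()), (T.inv()*R.from_rotvec(P["orientation"])).as_matrix().round(3))
c=im[180:250,190:320,::-1]; cv2.imwrite("pics/c.png",cv2.resize(c,None,fx=6,fy=6,interpolation=cv2.INTER_CUBIC))
E
```

```text
handle mask [9.7124594e-01 2.3807837e-01 2.5650348e+02 2.2909477e+02] 1338
ends [485.07658594  -1.29714452 110.        ] [ 433.49661056 -243.36531547  110.        ] 247.50251159484742
red end [483.91974551  -6.72627171 110.        ]
red end [ 457.77828823 -129.40982675  110.        ]
spot [493.61389266 -30.02109217 125.        ] [494.50450774 -28.66148305 110.        ]
tube pt [498.88577247  66.72087817 110.        ] [533.59411503 233.54310733 110.        ]
[4.52191133e-01 3.10885242e+00 6.14003716e-05]
cam in tool [  75.6321629     0.17523901 -125.62295631] [[-0.    -0.956 -0.294]
 [ 1.    -0.    -0.001]
 [ 0.001 -0.294  0.956]]
```

View pics/c.png

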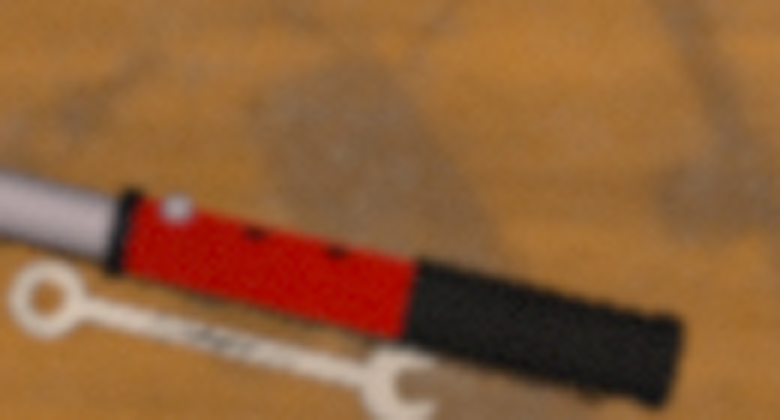

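The button is at about (219.5,214.5) in the native top image, in the first hole right behind the collar, on the far upper side of the tube. The two empty holes behind it are visible. Next is the pre-grasp with a tilted wrist look.

```bash
cat >> h.py <<'E'
Y=np.array([51.58,242.07,0]);Y/=np.linalg.norm(Y);Z=np.array([0,0,1.]);X=np.cross(Y,Z)
A0=np.array([485.08,-1.3,110.])
def att(e,s):
    b=np.cos(e)*X+np.sin(e)*Z; z=np.sin(e)*X-np.cos(e)*Z; y=s*b
    return R.from_matrix(np.c_[np.cross(y,z),y,z]).as_rotvec(), b, z
E
python3 - <<'E'
from h import *
c=A0+Y*((np.array([493.7,-30,124])-A0)@Y); c[2]=110; print("axis pt",c)
best=None
for s in (1,-1):
  for e in (.8,.6,.45):
    o,b,z=att(e,s)
    q=[arm.inverse_kinematics(c-z*d,o) for d in (110,-2)]
    print(s,e,[None if k is None else np.round(k,2) for k in q])
    if best is None and all(k is not None for k in q): best=(s,e)
print(best)
if best:
    o,b,z=att(best[1],best[0]); 
    q0=arm.current_joint_pos()
    arm.move_to(c-z*110,o)
    P=arm.camera_params("wrist"); im=arm.get_image("wrist")
    print(np.linalg.norm(arm.current_tcp_pos()-(c-z*110)),arm.current_time())
    for e in (.1,.45,.8): print(e,proj(P,c+21*(np.cos(e)*X+np.sin(e)*Z)))
    print("axis",proj(P,c),proj(P,c-Y*60),proj(P,c+Y*60))
    cv2.imwrite("pics/w.png",im[:,:,::-1]); cv2.imwrite("pics/d.png",cv2.resize(im[:,:,::-1],(800,600),interpolation=cv2.INTER_CUBIC))
    print(arm.recognise("button_press","wrist"))
E
```

```text
axis pt [479.60460431 -26.99656913 110.        ]
1 0.8 [None, None]
1 0.6 [None, None]
1 0.45 [array([-0.13, -0.02, -0.01,  2.43,  0.46,  0.34, -0.76]), array([ 0.31,  0.34, -0.45,  2.38,  1.55,  0.27, -1.78])]
-1 0.8 [None, None]
-1 0.6 [None, None]
-1 0.45 [array([ 0.81,  0.04, -0.93,  2.38,  0.52,  0.35,  2.36]), array([ 0.12,  0.31, -0.23,  2.39,  1.54,  0.2 ,  1.34])]
(1, 0.45)
0.7846926344659069 4.0917
0.1 [272.99060998 194.04547672]
0.45 [274.92795306 196.35552096]
0.8 [274.16556506 198.79449596]
axis [252.39418609 196.33122834] [252.32840252 253.52803105] [252.47007896 130.34469273]
[{'point': [493.6, -26.7, 125.2], 'p': 0.59}, {'point': [438.9, -21.5, 8.6], 'p': 0.54}]
```

View pics/d.png

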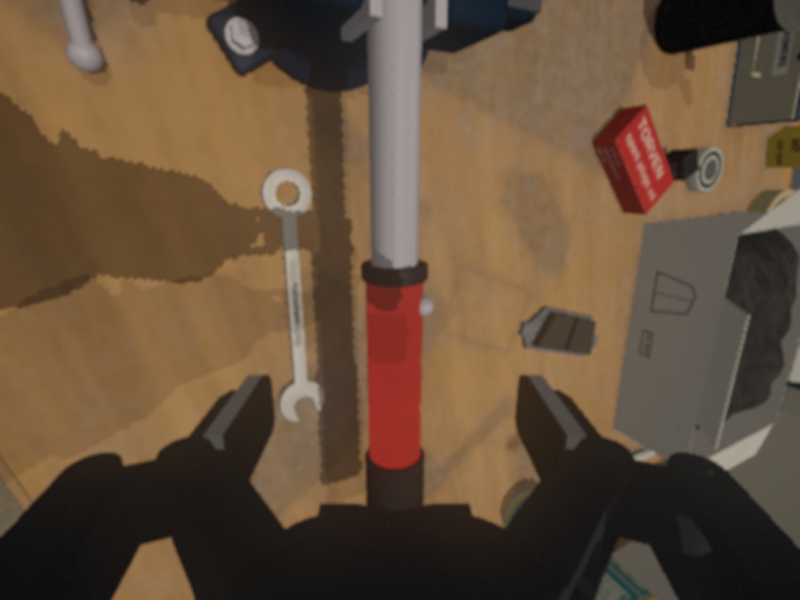

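Run:
```python
from h import *
t0=arm.current_time()
c=np.array([479.6,-27.,110.])
for s in (1,-1):
  for e in (.3,.4,.45,.5,.55):
    o,b,z=att(e,s)
    out=[]
    for d in (60,-3):
      for dy in (0,36):
        k=arm.inverse_kinematics(c-z*d+Y*dy,o); out.append(None if k is None else k.round(2).tolist())
    print(s,e,out)
print(arm.current_time()-t0)
```

```text
1 0.3 [[-0.13, 0.15, 0.05, 2.32, 0.2, 0.39, -0.46], [-0.15, 0.17, -0.01, 2.29, 0.28, 0.41, -0.62], [-0.04, 0.31, -0.03, 2.31, 0.37, 0.24, -0.62], [-0.09, 0.33, -0.07, 2.29, 0.48, 0.27, -0.81]]
1 0.4 [[-0.11, 0.13, 0.01, 2.39, 0.47, 0.27, -0.74], [-0.15, 0.15, -0.05, 2.37, 0.58, 0.3, -0.94], [0.13, 0.32, -0.24, 2.36, 1.16, 0.2, -1.41], [-0.26, 0.31, 0.1, 2.36, 0.89, 0.15, -1.25]]
1 0.45 [[-0.12, 0.12, 0.0, 2.43, 0.72, 0.21, -1.0], [-0.19, 0.14, -0.03, 2.41, 0.81, 0.26, -1.18], [0.12, 0.32, -0.23, 2.39, 1.56, 0.2, -1.81], [-0.18, 0.31, -0.01, 2.39, 1.45, 0.17, -1.8]]
1 0.5 [None, None, [0.85, 0.6, -1.1, 2.39, 1.75, 0.65, -1.84], [-0.19, 0.32, -0.01, 2.42, 1.84, 0.2, -2.21]]
1 0.55 [None, None, None, None]
-1 0.3 [[0.05, 0.16, -0.13, 2.31, 0.28, 0.4, 2.61], [-0.01, 0.18, -0.17, 2.29, 0.35, 0.42, 2.46], [0.27, 0.35, -0.37, 2.29, 0.73, 0.31, 2.19], [0.18, 0.36, -0.37, 2.27, 0.77, 0.34, 2.07]]
-1 0.4 [[0.05, 0.14, -0.16, 2.38, 0.54, 0.28, 2.33], [-0.03, 0.15, -0.18, 2.36, 0.63, 0.32, 2.15], [0.1, 0.31, -0.2, 2.37, 1.14, 0.19, 1.75], [0.02, 0.33, -0.22, 2.34, 1.14, 0.24, 1.67]]
-1 0.45 [[0.01, 0.13, -0.14, 2.42, 0.78, 0.23, 2.08], [-0.07, 0.15, -0.15, 2.4, 0.85, 0.27, 1.92], [0.01, 0.31, -0.12, 2.4, 1.56, 0.16, 1.32], [-0.11, 0.32, -0.08, 2.38, 1.46, 0.2, 1.33]]
-1 0.5 [None, [-0.04, 0.14, -0.21, 2.43, 1.16, 0.26, 1.6], [-0.03, 0.31, -0.08, 2.43, 2.0, 0.19, 0.87], [-0.18, 0.32, -0.03, 2.42, 1.84, 0.21, 0.94]]
-1 0.55 [None, None, None, [-0.07, 0.33, -0.16, 2.44, 2.03, 0.3, 0.74]]
0.0
```

The button shows at (426,307) in the 800 px picture, a small grey disc on the right edge of the red tube behind the collar. One more view, from its own side, should fix its elevation.

Run:
```python
from h import *
c=np.array([479.6,-27.,110.])
for e in (-.5,-.35,-.2):
    o,b,z=att(e,1); k=arm.inverse_kinematics(c-z*100,o)
    if k is not None: break
print(e,k)
arm.move_to(c-z*100,o)
P=arm.camera_params("wrist"); im=arm.get_image("wrist")
np.savez("v2.npz",**P)
print(arm.current_time())
x0,y0=190,130; S=6
cr=cv2.resize(im[y0:y0+95,x0:x0+130,::-1],None,fx=S,fy=S,interpolation=cv2.INTER_CUBIC)
for ee in (.1,.3,.5,.7,.8): print(ee,(proj(P,c+20.5*(np.cos(ee)*X+np.sin(ee)*Z))-[x0,y0])*S)
for k in (-40,0,40): print("axis",(proj(P,c+Y*k)-[x0,y0])*S)
cv2.imwrite("pics/e.png",cr)
```

```text
-0.5 [-0.06981536  0.58837589  0.16929309  1.6312985  -0.14999084  1.43090516
 -0.05565724]
5.2083
0.1 [500.34766875 442.23352099]
0.3 [483.15457187 449.73052354]
0.5 [461.1485231 455.9746991]
0.7 [435.24459805 460.62045601]
0.8 [421.19530943 462.25590569]
axis [380.50984317 659.24631156]
axis [380.67371    416.19762028]
axis [380.8547917  147.61570569]
```

View pics/e.png

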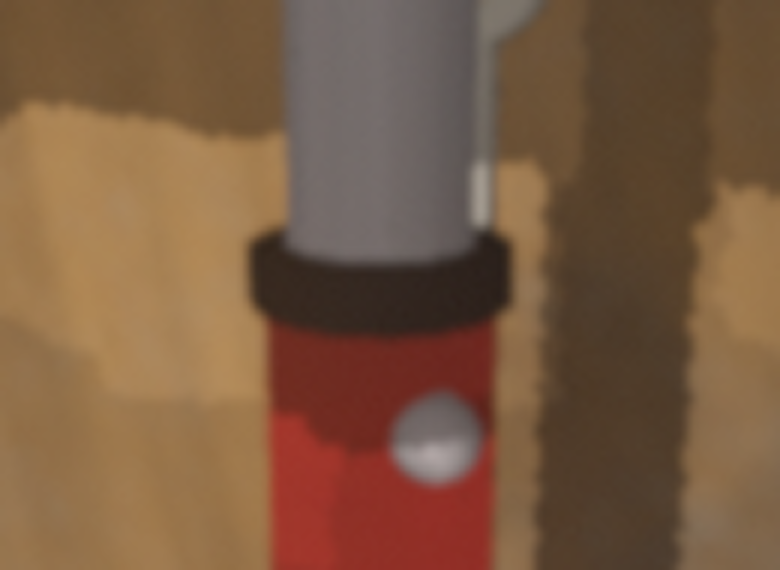

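The button is at (437,440) in the crop, with the tube centre at 382. That gives an elevation of about 0.68 rad and a position about 2.5 mm further towards the vice than assumed. I'll grasp at a tilt of about 0.45, which is inside the 0.4 tolerance.

```bash
cat >> h.py <<'E'
C=np.array([479.6,-27.,110.])+2*Y
def go(d):   # approach over the button; returns attitude
    for e,s in ((.48,-1),(.45,-1),(.45,1),(.42,-1),(.42,1),(.4,-1),(.38,1)):
        o,b,z=att(e,s)
        try:
            arm.move_to(C-z*d,o); arm.movel(C+z*3,80); print("att",e,s); return z
        except arm.IKError as x: print(e,s,x)
E
python3 - <<'E'
from h import *
z=go(55)
print(arm.current_time(),(arm.current_tcp_pos()-C-3*z).round(1),arm.current_ft_force().round(1),arm.current_joint_pos().round(2))
arm.command_gripper(20,50)
print("w",arm.current_grip_width(),arm.current_gripper_force(),arm.current_ft_force().round(1),arm.current_time())
p=arm.current_tcp_pos()
try:
    print(arm.movel(p+Y*8,20,max_force=30))
    f=arm.current_ft_force(); print(((arm.current_tcp_pos()-p)@Y).round(1),f.round(1),arm.current_grip_width(),arm.current_time())
except arm.IKError as x: print("IK",x)
E
```

```text
0.48 -1 the arm cannot take that pose within its joint ranges
att 0.45 -1
7.8833 [ 0.1 -0.1 -0.1] [-0.8 -0.1  0.2] [-0.02  0.31 -0.08  2.4   1.56  0.16  1.31]
w 33.074083676108664 48.704978042514995 [-4.6  0.3  7.4] 8.4083
False
4.6 [-4.  -6.4  5.4] 32.74508671076034 8.9667
```

Run:
```python
from h import *
S=lambda:((arm.current_tcp_pos()-C)@Y).round(1)
arm.wait(.2); print(S(),arm.current_ft_force().round(1))
p=arm.current_tcp_pos(); p=p+Y*(41-S())
try:
    print(arm.movel(p,35,max_force=28))
except arm.IKError as x: print("IK",x)
print(S(),arm.current_ft_force().round(1),arm.current_grip_width(),arm.current_time())
im=arm.get_image("wrist"); cv2.imwrite("pics/f.png",cv2.resize(im[:,:,::-1],(800,600),interpolation=cv2.INTER_CUBIC))
```

```text
4.7 [-3.8 -7.1  4.8]
False
36.8 [ -5.9 -10.3   7.2] 32.46084503282822 10.2583
```

View pics/f.png

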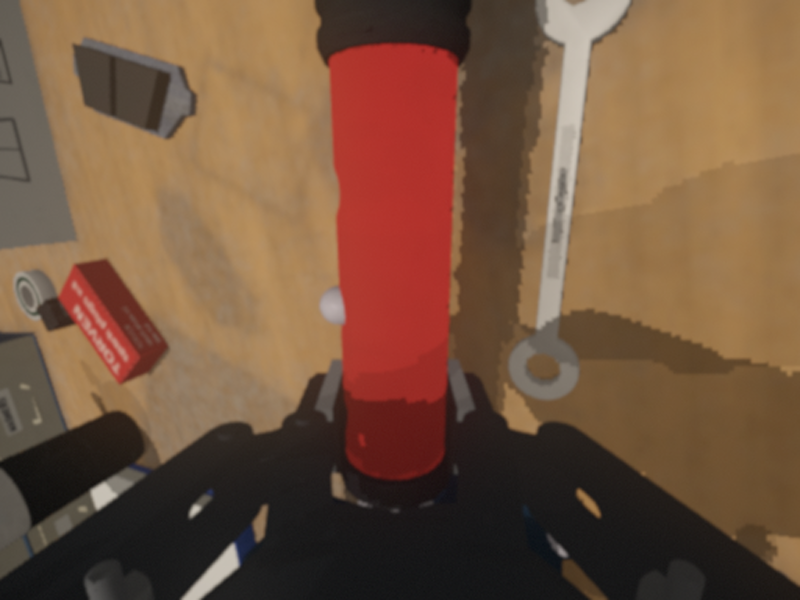

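The button has snapped out in the second hole, at (333,305) in this view. I'll open, go back over it and repeat.

Run:
```python
from h import *
S=lambda:((arm.current_tcp_pos()-C)@Y).round(1)
_,_,z=att(.45,-1)
arm.command_gripper(85)
arm.movel(C+z*3,80); print(S(),arm.current_ft_force().round(1))
arm.command_gripper(20,50)
print("w",arm.current_grip_width(),arm.current_gripper_force())
for d,v in ((8,20),(41,35)):
    p=arm.current_tcp_pos()
    print(arm.movel(p+Y*(d-S()),v,max_force=28),S(),arm.current_ft_force().round(1),arm.current_grip_width())
im=arm.get_image("wrist")
arm.command_gripper(85)
p=arm.current_tcp_pos(); arm.movel(p-z*110+Y*0,120)
im2=arm.get_image("wrist"); print(arm.current_time(),arm.current_ft_force().round(1))
cv2.imwrite("pics/g.png",cv2.resize(np.hstack([im,im2])[:,:,::-1],(800,300),interpolation=cv2.INTER_AREA))
```

```text
0.2 [ 0.5 -0.3  0.4]
w 32.73574110805518 48.82652705186047
False 4.1 [-4.1 -8.5  6. ] 32.8449471520641
False 36.2 [ -7.3 -11.3  11. ] 32.642535204750146
15.4167 [ 0.4  0.9 -0. ]
```

View pics/g.png

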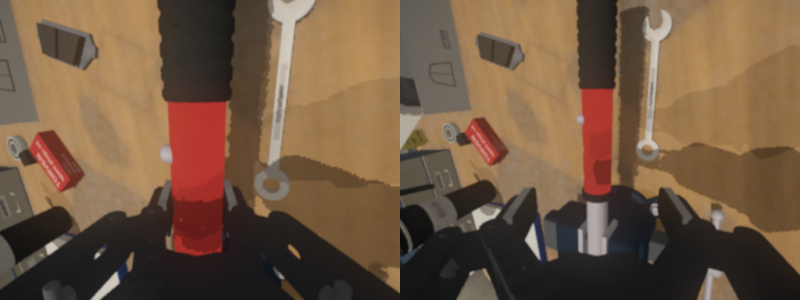

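Both views show the button standing out, at (166,153) left and (580,119) right, about 33 mm ahead of the grip. That is the third hole. The gripper is clear and the other items look undisturbed.

```bash
python3 -c "
from station import arm
arm.wait(.3); print(arm.job_done())"
```

```text
the job is handed in; nothing more can be done
None
```

The wrench is fully collapsed: in the last wrist pictures the button stands out in the third hole, and the gripper has let go and backed clear. I handed the job in at about 16 s of the 51 s allowed. I never touched the oil filter, brake pad, spanner or spray can.

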